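# Find the platter's rubbing spot and clamp it there

### The arm

A 6-joint arm with a two-finger parallel gripper is mounted at the origin on the work surface. World frame = base frame: x ahead of the robot, y to its left, z up, the work surface at z = 0. Lengths are in m, angles in rad, forces in N, time in s.
With the tool pointing down it reaches from about 0.375 to 0.975 m from the base axis. Payload 3.8 kg.
Tool frame: the origin (TCP) lies midway between the tips of the shut fingers; the grasp point (between the pads) lies 19 mm behind it; z points along the fingers, y is the line along which they close (so a half turn about z gives the same grasp; the last joint's range is limited). The gripper opens to 88 mm and grips with 3 to 60 N. Pads are 18 mm wide; open, the fingers measure 123 mm over their backs; the gripper's body (75 mm by 187 mm) begins 45 mm behind the grasp point.
Start: joints at [-1.287, 0.264, 1.604, -0, 1.274, -0.037], TCP at [0.213, -0.641, 0.239] pointing down, gripper open.
Joint ranges: [-2.63, 2.63], [-0.94, 2.18], [0.31, 2.57], [-1.31, 4.45], [0, 2.66], [-2.55, 2.55]. Speed limits (rad/s): [2.57, 2.57, 3.14, 3.14, 3.14, 3.14].

### API

Orientations are given as a unit quaternion [w, x, y, z].
In Python, from workcell import status, grab_frame, get_calibration, job, models gives the robot as it stands.
- The arm moves only by the shell command python3 -m jog 'ROWS' [FORCE]. ROWS is JSON, one flat list of numbers, 5 for each row, row after row: the shift along the tool's x, y, z in m, then the turn about the tool's z in rad, then the closure, from 0 (fully open) to 1 (shut). In form: [dx, dy, dz, yaw, gripper, dx, dy, dz, yaw, gripper, ...]. A call has 1 to 20 rows; each row shifts and turns the commanded pose from where the row before left it, along the tool's axes as they then stand; what a row does not reach is not made up. A row lasts 1/8 s, in which the tool goes at most 62.5 mm and 10.7 degrees, less where a joint would pass 70% of its speed; a pose out of reach is approached as far as the arm can. A call is refused whole if a number of a shift passes 0.0625 or a number of a turn 0.188, either way. A call with a gripper value outside its range is refused whole. The fingers move at their own pace and stop on an object; FORCE is the grip in N (left out, the last holds). Time passes only in rows, so rows that do not move let the fingers close. It gives the time, the measured TCP pose, the force, the opening and the grip force at its end, in the units of the state.
- status.get_state(): the state, without advancing time (a new reading comes with each control period).
- grab_frame(name): name is "scene" or "top"; returns the picture (400x640x3 uint8, blue, green, red); there is no depth.
- get_calibration(name): a dict with "vfov" (degrees; the focal length in pixels is half the picture's height over the tangent of half this angle, whatever the lens; pixels are square), "cx", "cy" (the principal point, pixels), "R" (3x3) and "t" (3): a world point X has camera coordinates R X + t. Camera axes: x right, y down, z forward; pixel columns grow to the right and rows downward; lengths in m; the calibration is good to about 2 mm. A picture is of the moment at which its call begins. get_calibration takes no time and is no camera call.
- job.job_done(): hands the job in; it is judged then, once.
Trained networks look in the newest picture that a camera, given by its name, has taken for a name from the list of things; names that differ only in an ending like _2 or _b are one class to them, and where a whole thing is asked for, a point or a joint stands for the part that bears it (a point fixed in the world has none). Each returns a list of dicts, best first, with "confidence" (0 to 1); they miss things now and then, are a little off and sometimes report something else, mostly with a low value. They report only what shows in the picture. A call takes as long as a camera call. They do not tell look-alikes from the thing itself.
- models.look_for(label, camera): "at" ([x, y, z] in m, in world coordinates, good to about 4 mm: the middle of the surface that is visible of it).
- models.regions_of(label, camera): "region" (400x640 bool, what is visible of it).
The state is a dict: "time_s": time; "qpos": joint angles; "joint_velocities": joint speeds; "effort": joint torques, N m; "position": TCP position; "tcp_rot": TCP orientation; "ft_force": force on the tool from outside, world axes, zero at the start; "ft_torque": the same for the moment, N m; "finger_gap": opening from 0.0 (shut) to 1.0 (fully open); "grasp_force": force on a finger pad.
Only numpy, scipy, OpenCV 4.12 (cv2) and the standard library are available. Lean on these libraries where they do the work, as an engineer would, in place of code of your own. Each camera call takes 0.05 s, during which the arm holds its last target. There are 200 camera calls.

### The job

This turntable's platter has a high spot on its rim, too slight to see, that rubs under the hanging weight: turn the platter by its knob, feel for where the drag rises, and leave it standing with the high spot under the weight, letting go of it. Only then, keeping it there, stack on the spindle all the brass spacers, then the wide steel washer, then the clamp cap, each fully down and let go before the next kind. Don't touch the weight, and leave the tape measure, the roll of tape and the carton where they are.

Things in the scene. Friction and masses are not known exactly. Their poses are not given: they have to be found in the camera images.
- stand: Fixed black round plinth, diameter 300, 28 high. Origin at its centre on the table, z up. On its own -y side an aluminium pillar (near face 166 from the centre) carries a guide block over the platter's rim: 44 x 44 in plan, centred 133 from the axis along -y, from 66 to 92 above the table.
- platter: Black platter, diameter 290, turns endlessly on the plinth's axis (0.7 kg, even drag 0.08 N m). Origin on the axis at its underside, 30 above the table; top at 56. x points to the knob. Its twelve grey discs mean nothing. An unseen high spot (under 3 mm, 80 long) lies anywhere on the rim; where it passes under the weight the drag rises by 0.3 to 1 N m over about 0.45 rad of turning.
- knob_grip (a point): Grip point of the turning knob, on its axis, 80 above the table: a plain upright aluminium cylinder, diameter 16, from 59 to 95 above the table, 75 out from the platter's axis. It spins freely on its own pin, so a gripper holding it may go round without turning itself.
- spindle_foot (a point): Foot of the bright steel spindle, on the platter's axis at its top face, 56 above the table, z up. The spindle has diameter 12 and a round tip 58 above this point.
- weight: Loose dark steel weight, 0.85 kg, hanging in the stand's guide: head 60 x 54 x 32 (top 124 above the table) on the guide block, stem, round rubber foot. Origin at the bottom of the foot, which hangs 1.2 clear of the platter's rim, 133 from its axis; the high spot lifts it about 1.5.
- washer: Wide flat steel washer, outside diameter 60, hole 16, thickness 6, 100 g. Origin at the centre of its underside, z up its axis; it starts flat on the table.
- cap: Aluminium clamp cap, a cylinder of diameter 36, 42 high, with a blind bore of diameter 16, 36 deep, open at the bottom and closed on top, 90 g. Origin at the centre of its underside, z up its axis; it starts flat on the table.
- tape_measure: Yellow tape measure, 65 x 36 x 60 high, loose on the table, not part of the job. Origin under its centre.
- tape_roll: Roll of blue tape lying flat, diameter 110, 25 high, not part of the job. Origin under its centre.
- carton: Small white carton, 60 cube, not part of the job. Origin under its centre.
- spacer0: One of up to four identical brass spacer rings (some may be absent: only 2 to 4 are there), outside diameter 44, hole 16, thickness 10, 110 g. Origin at the centre of its underside, z up its axis; it starts flat on the table.
- spacer1: One of up to four identical brass spacer rings (some may be absent: only 2 to 4 are there), outside diameter 44, hole 16, thickness 10, 110 g. Origin at the centre of its underside, z up its axis; it starts flat on the table.
- spacer2: One of up to four identical brass spacer rings (some may be absent: only 2 to 4 are there), outside diameter 44, hole 16, thickness 10, 110 g. Origin at the centre of its underside, z up its axis; it starts flat on the table.
- spacer3: One of up to four identical brass spacer rings (some may be absent: only 2 to 4 are there), outside diameter 44, hole 16, thickness 10, 110 g. Origin at the centre of its underside, z up its axis; it starts flat on the table.
There are look-alikes about, which are no part of the job. There is more than one size of the cap; the job needs the largest.

How it is judged:
By the outcome, as a careful person would: the job done as asked, in the order asked, and still so for the second after the job is handed in, with the robot touching nothing.
Of spacer0, spacer1, spacer2, spacer3 only 2 to 4 are there at a start; the rules pass over those that are not, and their reading is None.
At some moment in a run one of spacer0, spacer1, spacer2, spacer3, washer, cap may be knocked a few centimetres aside while the robot is not near it.
Once in a run the grip may slacken for a moment while it holds something.
It also fails if it takes over 210 s, if anything falls off the work surface, if the arm or the gripper's body presses on something with over 40 N, if the wrist force passes 120 N, or if a joint passes its speed limit or range.

## Working session

There is one attempt and no reset: what is moved stays moved. The work goes in short steps, Python scripts to look and compute and a shell command to move; the robot and the scene stay as the last step left them, time stands still between calls to the robot, and variables do not carry over. Pictures are saved under pics/ and viewed, at most 14 in all, crops included, and the job is handed in when it is done.

```bash
mkdir -p pics; ls
python3 - <<'E'
from workcell import status, grab_frame, get_calibration, job, models
import cv2,numpy as np
s=status.get_state();print({k:np.round(v,3) for k,v in s.items()})
for n in("scene","top"):
    cv2.imwrite(f"pics/{n}0.png",grab_frame(n));c=get_calibration(n);print(n,c)
for n in("scene","top"):
    for l in["platter","knob_grip","spindle_foot","weight","washer","cap","spacer0","tape_measure","tape_roll","carton"]:
        print(n,l,[(np.round(d["at"],3).tolist(),round(d["confidence"],2)) for d in models.look_for(l,n)])
E
```

```text
pics
{'time_s': np.float64(0.0), 'qpos': array([-1.287,  0.265,  1.605, -0.   ,  1.274, -0.037]), 'joint_velocities': array([ 0.001,  0.001, -0.001,  0.   ,  0.001,  0.002]), 'effort': array([ 2.0000e-03, -5.0211e+01, -3.5688e+01,  7.3000e-02,  2.9000e-02,
       -0.0000e+00]), 'position': array([ 0.213, -0.64 ,  0.237]), 'tcp_rot': array([-0.001,  0.987,  0.16 , -0.   ]), 'ft_force': array([-0.378, -0.46 , -0.149]), 'ft_torque': array([-0.031,  0.019, -0.008]), 'grasp_force': np.float64(0.0), 'finger_gap': np.float64(0.999)}
scene {'vfov': 57.75018135470672, 'cx': 318.69625558065195, 'cy': 195.9496761224698, 'R': array([[-0.57382192,  0.81880807,  0.01678537],
       [ 0.58909029,  0.42690018, -0.68609684],
       [-0.5689473 , -0.3838093 , -0.72731656]]), 't': array([ 0.33899311, -0.25324558,  1.2856664 ])}
top {'vfov': 49.336430123330736, 'cx': 316.73363576850056, 'cy': 194.70636126143526, 'R': array([[-0.01020789, -0.99992201, -0.00719564],
       [-0.99533638,  0.01085085, -0.09585276],
       [ 0.09592336,  0.00618362, -0.99536952]]), 't': array([-0.00694191,  0.54149202,  1.44
[... 559 characters left out ...]
measure [([0.809, 0.065, 0.057], 0.57)]
scene tape_roll [([0.712, 0.399, 0.027], 0.56), ([0.806, 0.064, 0.06], 0.47)]
scene carton [([0.352, -0.395, 0.052], 0.8)]
top platter [([0.554, -0.142, 0.057], 0.92)]
top knob_grip []
top spindle_foot [([0.552, -0.141, 0.056], 0.85)]
top weight [([0.537, -0.273, 0.12], 0.67)]
top washer [([0.394, 0.269, 0.007], 0.77), ([0.515, 0.175, 0.006], 0.49)]
top cap [([0.586, 0.218, 0.032], 0.65), ([0.566, 0.38, 0.031], 0.56)]
top spacer0 [([0.512, 0.174, 0.01], 0.47)]
top tape_measure [([0.789, 0.06, 0.064], 0.75)]
top tape_roll [([0.702, 0.401, 0.025], 0.91)]
top carton [([0.338, -0.4, 0.062], 0.96), ([0.553, -0.14, 0.055], 0.49), ([0.7, 0.403, 0.025], 0.45)]
```

View pics/scene0.png

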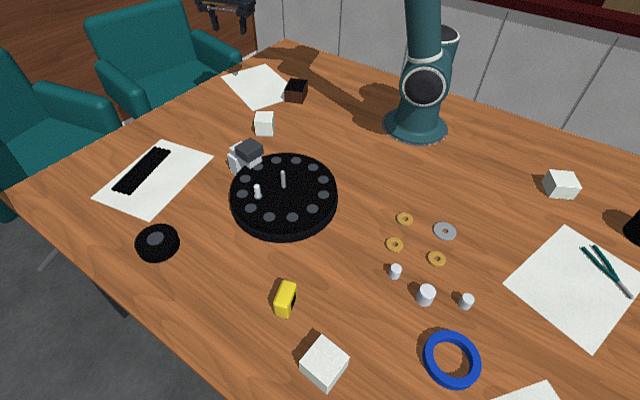

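View pics/top0.png

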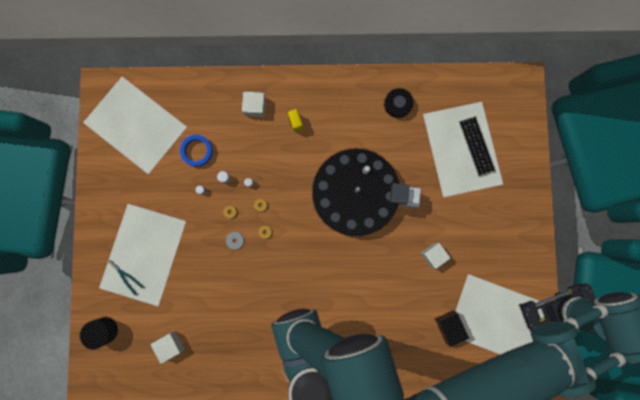

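Scene shows three brass spacers at (404,219), (395,244) and (437,258), and the washer at (445,231). There are three cap candidates at (395,271), (427,294) and (466,300). The middle one looks largest (top view (223,177)). The weight is at (248,150), the knob at (257,191) and the spindle at (283,180). Next I'll crop for precision.

```bash
cat > h.py <<'E'
from workcell import status, grab_frame, get_calibration, job, models
import cv2,numpy as np
C={n:get_calibration(n) for n in("scene","top")}
def f(n): return 200/np.tan(np.radians(C[n]["vfov"]/2))
def ray(n,u,v):
    c=C[n];d=np.array([(u-c["cx"])/f(n),(v-c["cy"])/f(n),1.]);R=np.array(c["R"]);return -R.T@c["t"],R.T@d
def onz(n,u,v,z):
    o,d=ray(n,u,v);return o+d*(z-o[2])/d[2]
def proj(n,X):
    c=C[n];p=np.array(c["R"])@X+c["t"];return p[:2]/p[2]*f(n)+[c["cx"],c["cy"]]
def tri(a,b):
    A=np.zeros((3,3));B=np.zeros(3)
    for n,p in(("scene",a),("top",b)):
        o,d=ray(n,*p);d/=np.linalg.norm(d);P=np.eye(3)-np.outer(d,d);A+=P;B+=P@o
    X=np.linalg.solve(A,B);return X,[np.round(proj(n,X)-p,1) for n,p in(("scene",a),("top",b))]
E
python3 - <<'E'
from h import *
S=cv2.imread("pics/scene0.png");T=cv2.imread("pics/top0.png")
a=cv2.resize(S[205:315,375:485],(390,390),interpolation=cv2.INTER_CUBIC)
b=cv2.resize(T[160:260,185:285],(390,390),interpolation=cv2.INTER_CUBIC)
a2=cv2.resize(S[130:245,220:350],None,fx=3,fy=3,interpolation=cv2.INTER_CUBIC)[:,:390][:200]
cv2.imwrite("pics/c1.png",np.hstack([a,b]))
# masks
def cents(img,mask,x0,y0,x1,y1):
    m=np.zeros_like(mask);m[y0:y1,x0:x1]=mask[y0:y1,x0:x1]
    n,l,st,ce=cv2.connectedComponentsWithStats(m);return [(np.round(ce[i],1).tolist(),st[i].tolist()) for i in range(1,n) if st[i][4]>15]
for n,I,box in(("scene",S,(375,205,485,315)),("top",T,(185,160,285,260))):
    h=cv2.cvtColor(I,cv2.COLOR_BGR2HSV)
    g=((h[...,1]<60)&(h[...,2]>90)).astype(np.uint8)
    br=((h[...,0]>17)&(h[...,0]<32)&(h[...,1]>90)&(h[...,2]>120)).astype(np.uint8)
    print(n,"grey",cents(I,g,*box));print(n,"brass",cents(I,br,*box))
# tri tests on visible features
for nm,X in(("spindle",(0.553,-0.141,.114)),):print(proj("scene",np.array(X)),proj("top",np.array(X)))
E
```

```text
scene grey [([444.5, 230.8], [433, 222, 23, 19, 315]), ([395.1, 271.0], [389, 263, 13, 17, 170]), ([425.8, 294.6], [416, 283, 21, 24, 350]), ([466.4, 301.0], [459, 293, 16, 17, 196])]
scene brass [([404.5, 218.7], [397, 212, 16, 15, 158]), ([394.1, 244.3], [386, 237, 17, 16, 185]), ([436.4, 258.6], [428, 251, 18, 16, 197])]
top grey [([222.5, 176.4], [217, 171, 12, 12, 114]), ([248.0, 181.8], [244, 178, 9, 9, 64]), ([199.4, 189.2], [195, 185, 10, 9, 67]), ([234.5, 240.3], [226, 232, 18, 18, 240])]
top brass [([259.9, 204.7], [254, 199, 13, 13, 119]), ([229.6, 211.5], [224, 205, 12, 14, 111]), ([264.7, 231.8], [259, 226, 13, 13, 118])]
[283.33564069 170.58969523] [356.95321566 187.96446484]
```

View pics/c1.png

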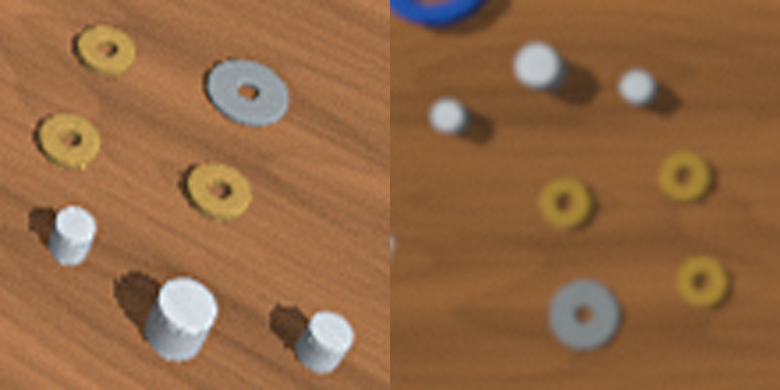

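The crop shows three brass rings, the wide grey washer, and three caps. The middle one (scene (426,294), top (222,176)) is clearly the widest and tallest. Candidates for the cap: (395,271) small, (426,294) largest and chosen, (466,301) small.

Run:
```python
from h import *
P={"spA":((404.5,218.7),(264.7,231.8)),"spB":((394.1,244.3),(259.9,204.7)),"spC":((436.4,258.6),(229.6,211.5)),"washer":((444.5,230.8),(234.5,240.3)),"captop":((427.5,290),(222.5,176.4))}
for k,(a,b) in P.items():
    X,e=tri(a,b);print(k,np.round(X,4),e,[np.round(onz(n,*p,.01),4)[:2] for n,p in(("scene",a),("top",b))])
S=cv2.imread("pics/scene0.png");T=cv2.imread("pics/top0.png")
# platter fit + knob/spindle bright blobs
for n,I,(x0,y0,x1,y1) in(("scene",S,(240,160,330,235)),("top",T,(320,155,392,230))):
    g=cv2.cvtColor(I,cv2.COLOR_BGR2GRAY);m=np.zeros_like(g);m[y0:y1,x0:x1]=(g[y0:y1,x0:x1]>130)
    k,l,st,ce=cv2.connectedComponentsWithStats(m)
    print(n,[(np.round(ce[i],1).tolist(),st[i].tolist()) for i in range(1,k) if st[i][4]>2])
models_r=models.regions_of("platter","top")[0]["region"].astype(np.uint8)
c,_=cv2.findContours(models_r,0,2);c=max(c,key=cv2.contourArea);hull=cv2.convexHull(c);print(cv2.fitEllipse(hull))
print(onz("top",*cv2.fitEllipse(hull)[0],.056))
for l in("weight",):
    grab_frame("top");print([ (np.round(d["at"],3),d["confidence"]) for d in models.look_for(l,"top")])
a=cv2.resize(S[130:245,220:345],None,fx=3,fy=3,interpolation=cv2.INTER_CUBIC)
b=cv2.resize(T[140:240,305:425],None,fx=3.45,fy=3.45,interpolation=cv2.INTER_CUBIC)
cv2.imwrite("pics/c2.png",np.hstack([a,b]));print(a.shape,b.shape)
```

```text
spA [0.4192 0.1647 0.0033] [array([0.4, 0. ]), array([ 0.3, -0.1])] [array([0.4255, 0.1651]), array([0.4187, 0.1648])]
spB [0.5119 0.1808 0.0033] [array([0.6, 0.1]), array([ 0.4, -0.2])] [array([0.5176, 0.1807]), array([0.5109, 0.1813])]
spC [0.4894 0.2851 0.0028] [array([0.4, 0.1]), array([ 0.2, -0.1])] [array([0.4954, 0.2847]), array([0.4888, 0.2844])]
washer [ 0.3913  0.2683 -0.0009] [array([0.3, 0. ]), array([ 0.2, -0.1])] [array([0.4015, 0.2683]), array([0.3911, 0.267 ])]
captop [0.6058 0.3028 0.0379] [array([0.4, 0.1]), array([ 0.2, -0.1])] [array([0.5879, 0.3012]), array([0.6095, 0.3099])]
scene [([253.5, 163.1], [248, 160, 14, 9, 65]), ([240.0, 167.0], [240, 166, 1, 3, 3]), ([282.8, 178.2], [281, 170, 4, 18, 45]), ([256.8, 190.9], [254, 184, 7, 14, 81]), ([328.6, 225.2], [328, 224, 2, 3, 5])]
top [([366.1, 168.4], [364, 167, 5, 4, 17])]
((355.90948486328125, 190.97357177734375), (86.77564239501953, 87.12602996826172), 145.1062469482422)
[ 0.54947446 -0.1423984   0.056     ]
[(array([ 0.538, -0.272,  0.12 ]), 0.6)]
(345, 375, 3) (345, 414, 3)
```

View pics/c2.png

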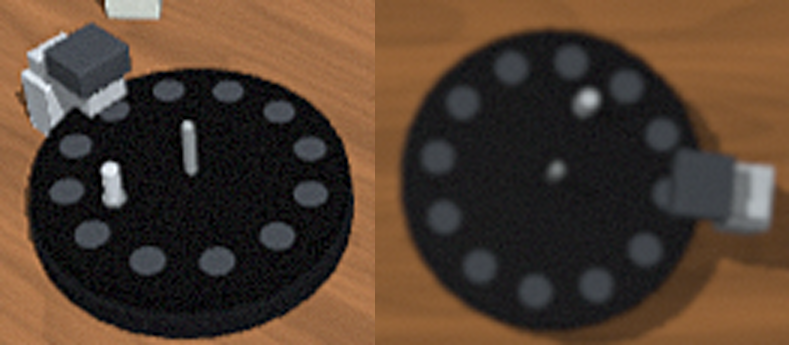

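Crop: knob top at about scene (256,186) and top (366,168). Spindle tip at about scene (282,171) and top (358,188). The weight sits on the right of the top view. First I'll square the tool (tool x→world +y, tool y→world +x) and triangulate.

```bash
python3 - <<'E'
from h import *
for k,a,b in(("spindle tip",(282.5,171),(358.3,188)),("knob top",(256.5,186),(367,167.8))):
    X,e=tri(a,b);print(k,np.round(X,4),e)
print(onz("top",358.3,188,.114),onz("scene",282.5,171,.114),onz("top",367,167.8,.095),onz("scene",256.5,186,.095))
E
python3 -m jog '[0,0,0,-0.178,0, 0,0,0,-0.178,0, 0,0,0,-0.178,0, 0,0,0,-0.178,0, 0,0,0,-0.178,0, 0,0,0,-0.178,0, 0,0,0,-0.178,0, 0.048,0.039,0,0,0, 0.048,0.039,0,0,0, 0.048,0.039,0,0,0, 0.048,0.039,0,0,0, 0.048,0.039,0,0,0, 0.048,0.039,0,0,0, 0.048,0.039,0,0,0, 0.048,0.039,0,0,0]' 20
```

```text
spindle tip [ 0.5529 -0.145   0.1104] [array([-0.3, -0. ]), array([-0.2,  0.1])]
knob top [ 0.6208 -0.1766  0.0913] [array([-0.1, -0. ]), array([-0.,  0.])]
[ 0.55283959 -0.14526689  0.114     ] [ 0.55549563 -0.14176525  0.114     ] [ 0.62026969 -0.17632511  0.095     ] [ 0.62318745 -0.1737337   0.095     ]
time_s: 3.12
position: [0.5275, -0.2562, 0.2391]
tcp_rot: [0.0, 0.709, 0.706, 0.0]
ft_force: [0.7, 0.6, 0.4]
finger_gap: 1.004
grasp_force: 0.0
```

```bash
python3 -m jog '[0.04,0.047,0,0,0.5, 0.0407,0.047,0,0,0.5, 0,0,0.045,0,0.5, 0,0,0.045,0,0.5, 0,0,0.04,0,0.5, 0,0,0.03,0,0.5, 0,0,0.012,0,0.5, 0,0,0,0,0.5, 0,0,0,0,1, 0,0,0,0,1, 0,0,0,0,1, 0,0,0,0,1,0,0,0,0,1]' 12
python3 - <<'E'
from h import *
cv2.imwrite("pics/k.png",np.hstack([cv2.resize(grab_frame("scene")[100:250,210:360],(400,400)),cv2.resize(grab_frame("top")[130:250,300:420],(400,400))]))
E
```

```text
time_s: 4.75
position: [0.6206, -0.1775, 0.0679]
tcp_rot: [0.0, 0.709, 0.706, -0.0]
ft_force: [-4.2, 0.4, 6.2]
finger_gap: 0.176
grasp_force: 12.0
```

View pics/k.png

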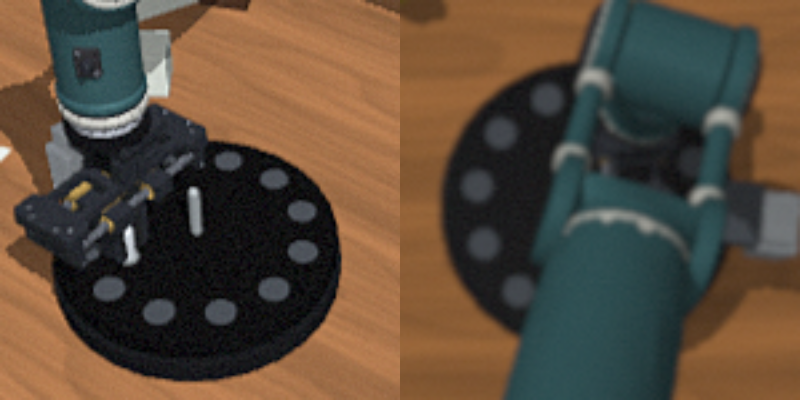

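Knob held (gap 15.5 mm). Now I'll generate the shifts for a 10°-step circle.

Run:
```python
import numpy as np
a0=-26.7;r=.0755
for i in range(36):
    a=np.radians(a0+10*i+5);c=2*r*np.sin(np.radians(5));print(f"{i}:[{c*np.cos(a):.4f},{-c*np.sin(a):.4f},0,0,1]",end=" ")
```

```text
0:[0.0122,0.0049,0,0,1] 1:[0.0129,0.0027,0,0,1] 2:[0.0132,0.0004,0,0,1] 3:[0.0130,-0.0019,0,0,1] 4:[0.0125,-0.0041,0,0,1] 5:[0.0116,-0.0062,0,0,1] 6:[0.0103,-0.0082,0,0,1] 7:[0.0088,-0.0098,0,0,1] 8:[0.0069,-0.0112,0,0,1] 9:[0.0049,-0.0122,0,0,1] 10:[0.0027,-0.0129,0,0,1] 11:[0.0004,-0.0132,0,0,1] 12:[-0.0019,-0.0130,0,0,1] 13:[-0.0041,-0.0125,0,0,1] 14:[-0.0062,-0.0116,0,0,1] 15:[-0.0082,-0.0103,0,0,1] 16:[-0.0098,-0.0088,0,0,1] 17:[-0.0112,-0.0069,0,0,1] 18:[-0.0122,-0.0049,0,0,1] 19:[-0.0129,-0.0027,0,0,1] 20:[-0.0132,-0.0004,0,0,1] 21:[-0.0130,0.0019,0,0,1] 22:[-0.0125,0.0041,0,0,1] 23:[-0.0116,0.0062,0,0,1] 24:[-0.0103,0.0082,0,0,1] 25:[-0.0088,0.0098,0,0,1] 26:[-0.0069,0.0112,0,0,1] 27:[-0.0049,0.0122,0,0,1] 28:[-0.0027,0.0129,0,0,1] 29:[-0.0004,0.0132,0,0,1] 30:[0.0019,0.0130,0,0,1] 31:[0.0041,0.0125,0,0,1] 32:[0.0062,0.0116,0,0,1] 33:[0.0082,0.0103,0,0,1] 34:[0.0098,0.0088,0,0,1] 35:[0.0112,0.0069,0,0,1]
```

```bash
(python3 -m jog '[0.0061,0.0025,0,0,1]'
python3 -m jog '[0.0061,0.0024,0,0,1]'
python3 -m jog '[0.0129,0.0027,0,0,1]'
python3 -m jog '[0.0132,0.0004,0,0,1]'
python3 -m jog '[0.0130,-0.0019,0,0,1]'
python3 -m jog '[0.0125,-0.0041,0,0,1]'
python3 -m jog '[0.0116,-0.0062,0,0,1]'
python3 -m jog '[0.0103,-0.0082,0,0,1]') | grep -E "pos|force: \[|grasp" | paste - - -
```

```text
position: [0.6229, -0.172, 0.0678]	ft_force: [-4.4, 0.4, 6.2]	grasp_force: 12.0
position: [0.6249, -0.1654, 0.0678]	ft_force: [-7.0, 0.0, 8.3]	grasp_force: 12.0
position: [0.6271, -0.153, 0.0678]	ft_force: [-9.1, -1.2, 10.7]	grasp_force: 12.0
position: [0.6272, -0.1396, 0.0678]	ft_force: [-10.3, -2.8, 11.7]	grasp_force: 12.0
position: [0.6249, -0.1269, 0.0678]	ft_force: [-11.8, -4.5, 11.7]	grasp_force: 12.0
position: [0.6206, -0.115, 0.0678]	ft_force: [-11.5, -6.3, 11.4]	grasp_force: 12.0
position: [0.6144, -0.104, 0.0678]	ft_force: [-11.7, -9.4, 10.6]	grasp_force: 12.0
position: [0.6065, -0.0942, 0.0678]	ft_force: [-9.3, -12.0, 9.7]	grasp_force: 12.0
```

```bash
cat > fit.py <<'E'
import numpy as np;from scipy.optimize import least_squares
P=np.array(eval(open("pts.txt").read()));F=P[:,2:];P=P[:,:2]
s=least_squares(lambda c:np.hypot(*(P-c).T)-.075,[.553,-.143]);c=s.x
s2=least_squares(lambda c:np.hypot(*(P-c[:2]).T)-c[2],[.553,-.143,.075])
print(c,s.fun.round(4),s2.x)
d=P-c;d/=np.hypot(*d.T)[:,None];t=np.c_[-d[:,1],d[:,0]]
for p,f,u,v in zip(P,F,d,t):print("ang %.1f rad %.1f tan %.1f"%(np.degrees(np.arctan2(u[1],u[0])),f@u,f@v))
E
cat > pts.txt <<'E'
[[0.6206,-0.1775,-4.2,.4],[0.6229,-0.172,-4.4,.4],[0.6249,-0.1654,-7,0],[0.6271,-0.153,-9.1,-1.2],[0.6272,-0.1396,-10.3,-2.8],[0.6249,-0.1269,-11.8,-4.5],[0.6206,-0.115,-11.5,-6.3],[0.6144,-0.104,-11.7,-9.4],[0.6065,-0.0942,-9.3,-12]]
E
python3 fit.py
```

```text
[ 0.55243462 -0.14621734] [ 0.      0.     -0.     -0.      0.0001 -0.     -0.     -0.      0.    ] [ 0.55237894 -0.14622563  0.07505199]
ang -24.7 rad -4.0 tan -1.4
ang -20.1 rad -4.3 tan -1.1
ang -14.8 rad -6.8 tan -1.8
ang -5.2 rad -9.0 tan -2.0
ang 5.1 rad -10.5 tan -1.9
ang 14.9 rad -12.6 tan -1.3
ang 24.6 rad -13.1 tan -0.9
ang 34.3 rad -15.0 tan -1.2
ang 43.9 rad -15.0 tan -2.2
```

```bash
(python3 -m jog '[-0.003,-0.001,0,0,1,0,0,0,0,1]'
python3 -m jog '[0.0087,-0.0097,0,0,1]'
python3 -m jog '[0.0069,-0.0112,0,0,1]'
python3 -m jog '[0.0049,-0.0121,0,0,1]'
python3 -m jog '[0.0027,-0.0128,0,0,1]'
python3 -m jog '[0.0004,-0.0131,0,0,1]'
python3 -m jog '[-0.0019,-0.0129,0,0,1]'
python3 -m jog '[-0.0041,-0.0124,0,0,1]'
python3 -m jog '[-0.0062,-0.0115,0,0,1]'
python3 -m jog '[-0.0081,-0.0102,0,0,1]'
python3 -m jog '[-0.0098,-0.0087,0,0,1]'
python3 -m jog '[-0.0112,-0.0069,0,0,1]'
python3 -m jog '[-0.0121,-0.0049,0,0,1]'
python3 -m jog '[-0.0128,-0.0027,0,0,1]') > log.txt
cat > pf.py <<'E'
import re,sys
t=open("log.txt").read();v=lambda k:[eval(x) for x in re.findall(k+r": (\[.*?\])",t)]
open("pts.txt","w").write(str([p[:2]+f[:2] for p,f in zip(v("position"),v("ft_force"))]))
import runpy;runpy.run_path("fit.py");print(re.findall(r"time_s: (.*)",t)[-1],v("position")[-1],v("ft_force")[-1])
E
python3 pf.py
```

```text
[ 0.55220425 -0.14629814] [ 0.      0.0001 -0.      0.      0.0001  0.     -0.     -0.0001 -0.0001
  0.0001  0.      0.      0.      0.    ] [ 0.55223521 -0.14639583  0.07508392]
ang 42.6 rad -4.9 tan 1.6
ang 51.3 rad -6.2 tan -1.1
ang 61.8 rad -6.9 tan -1.5
ang 71.9 rad -7.4 tan -1.4
ang 81.8 rad -6.7 tan -1.2
ang 91.8 rad -5.9 tan -1.4
ang 101.7 rad -5.1 tan -0.7
ang 111.6 rad -3.5 tan -2.0
ang 121.6 rad -2.6 tan -1.0
ang 132.1 rad -1.9 tan -1.1
ang 142.6 rad -2.1 tan -2.2
ang 153.0 rad -0.8 tan -1.2
ang 163.1 rad -0.9 tan -1.0
ang 173.3 rad -1.7 tan -1.9
7.72 [0.4777, -0.1375, 0.0666] [1.9, 1.7, 2.2]
```

```bash
(python3 -m jog '[-0.0131,-0.0004,0,0,1]'
python3 -m jog '[-0.0129,0.0019,0,0,1]'
python3 -m jog '[-0.0124,0.0041,0,0,1]'
python3 -m jog '[-0.0115,0.0062,0,0,1]'
python3 -m jog '[-0.0102,0.0081,0,0,1]'
python3 -m jog '[-0.0087,0.0098,0,0,1]'
python3 -m jog '[-0.0069,0.0111,0,0,1]'
python3 -m jog '[-0.0049,0.0121,0,0,1]') > log.txt; python3 pf.py
```

```text
[ 0.55271508 -0.14752025] [ 0.0004  0.0002 -0.0001 -0.0003 -0.0005 -0.0007  0.0006  0.0005] [ 0.55826821 -0.14369033  0.08134481]
ang -177.5 rad -0.3 tan -1.5
ang -167.6 rad -0.2 tan -1.4
ang -157.5 rad -1.4 tan -2.3
ang -147.4 rad -0.6 tan -1.4
ang -137.2 rad -1.6 tan -1.8
ang -127.5 rad -1.8 tan -6.8
ang -121.5 rad 11.4 tan -21.6
ang -113.8 rad 8.9 tan -22.7
8.72 [0.5222, -0.2166, 0.0645] [-24.4, 1.0, 20.4]
```

Drag rises sharply near knob angle −125°. I'll check that it isn't the gripper touching the weight.

```bash
python3 -m jog '[0,0,0,0,1,0,0,0,0,1]'
python3 - <<'E'
from h import *
print({k:np.round(v,2) for k,v in status.get_state().items() if k in("ft_force","ft_torque","effort","position","finger_gap")})
cv2.imwrite("pics/k2.png",np.hstack([cv2.resize(grab_frame("scene")[80:230,190:340],(400,400),interpolation=cv2.INTER_CUBIC),cv2.resize(grab_frame("top")[130:250,320:440],(400,400),interpolation=cv2.INTER_CUBIC)]))
E
```

```text
time_s: 8.98
position: [0.5254, -0.2185, 0.0648]
tcp_rot: [-0.004, 0.708, 0.706, -0.004]
ft_force: [-12.7, -3.9, 6.3]
finger_gap: 0.175
grasp_force: 11.9
{'effort': array([ 5.110e+00, -4.073e+01, -3.331e+01,  2.570e+00, -3.310e+00,
        4.000e-02]), 'position': array([ 0.53, -0.22,  0.06]), 'ft_force': array([-12.75,  -3.92,   6.35]), 'ft_torque': array([-0.68,  2.03,  0.05]), 'finger_gap': np.float64(0.18)}
```

View pics/k2.png

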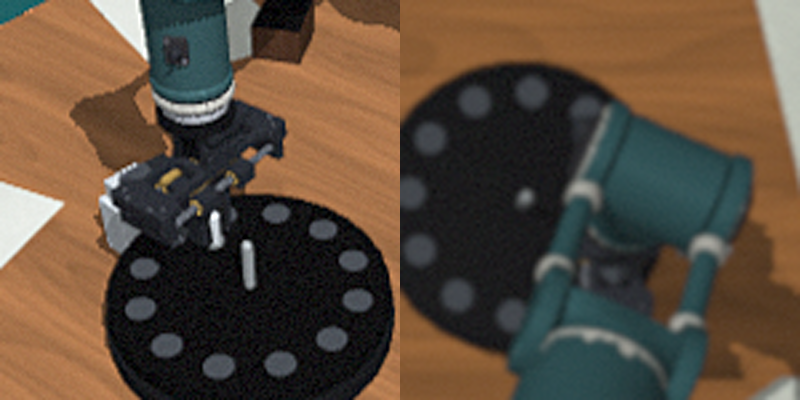

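```bash
(python3 -m jog '[0,0,0,0,0.7,0,0,0,0,0.7]'
python3 -m jog '[0,0,-0.007,0,0.7,0,0,-0.007,0,0.7]'
python3 -m jog '[0,0,0,0,0.7]'
python3 -m jog '[0,0,0,0,1,0,0,0,0,1,0,0,0,0,1]')>log.txt; grep -E "pos|force: \[|gap" log.txt|paste - - -;python3 - <<'E'
from h import *
print(status.get_state()["ft_torque"])
cv2.imwrite("pics/k3.png",np.hstack([cv2.resize(grab_frame("scene")[80:230,190:340],(400,400),interpolation=cv2.INTER_CUBIC),cv2.resize(grab_frame("top")[130:250,320:440],(400,400),interpolation=cv2.INTER_CUBIC)]))
E
```

```text
position: [0.5306, -0.2179, 0.0658]	ft_force: [-1.4, -0.3, -0.7]	finger_gap: 0.301
position: [0.5307, -0.2175, 0.0808]	ft_force: [-1.4, 0.5, -1.1]	finger_gap: 0.297
position: [0.5308, -0.2176, 0.0814]	ft_force: [-3.5, 0.3, 2.6]	finger_gap: 0.297
position: [0.5308, -0.2181, 0.0811]	ft_force: [-3.1, -1.5, 3.4]	finger_gap: 0.174
[-0.40139179  0.64399909 -0.01274052]
```

```bash
(
python3 -m jog '[-0.0016,0.0063,0,0,1,0,0,0,0,1]'
python3 -m jog '[-0.0010,0.0065,0,0,1,0,0,0,0,1]'
python3 -m jog '[-0.0005,0.0065,0,0,1,0,0,0,0,1]'
python3 -m jog '[0.0001,0.0065,0,0,1,0,0,0,0,1]'
python3 -m jog '[0.0007,0.0065,0,0,1,0,0,0,0,1]'
python3 -m jog '[0.0012,0.0064,0,0,1,0,0,0,0,1]'
python3 -m jog '[0.0018,0.0063,0,0,1,0,0,0,0,1]'
python3 -m jog '[0.0023,0.0061,0,0,1,0,0,0,0,1]')>log.txt
sed -i 's/^s=.*/from types import SimpleNamespace as N;c=np.array([.5523,-.1463]);s=N(x=c,fun=np.hypot(*(P-c).T)-.075)/;s/^s2=.*/s2=s/' fit.py; python3 pf.py
```

```text
[ 0.5523 -0.1463] [-0.0001 -0.0002 -0.0002 -0.0002 -0.0001 -0.0002 -0.0002 -0.0001] [ 0.5523 -0.1463]
ang -100.3 rad 3.2 tan 0.7
ang -95.4 rad 5.3 tan 1.2
ang -90.6 rad 4.4 tan 1.8
ang -85.8 rad 3.4 tan 0.8
ang -80.9 rad 5.0 tan 1.5
ang -75.9 rad 3.7 tan 0.9
ang -71.0 rad 3.4 tan 0.5
ang -66.0 rad 3.7 tan 1.2
12.18 [0.5827, -0.2147, 0.0811] [2.6, -2.9, 4.4]
```

```bash
(
python3 -m jog '[-0.0023,-0.0061,0,0,1,-0.0018,-0.0063,0,0,1,-0.0012,-0.0064,0,0,1,-0.0007,-0.0065,0,0,1,-0.0001,-0.0065,0,0,1,0.0005,-0.0065,0,0,1]'
python3 -m jog '[0.0010,-0.0065,0,0,1]'
python3 -m jog '[0.0016,-0.0063,0,0,1]'
python3 -m jog '[0.0021,-0.0062,0,0,1]'
python3 -m jog '[0.0027,-0.0060,0,0,1]'
python3 -m jog '[0.0032,-0.0057,0,0,1]'
python3 -m jog '[0.0037,-0.0054,0,0,1]'
python3 -m jog '[0.0041,-0.0051,0,0,1]'
python3 -m jog '[0.0046,-0.0047,0,0,1]'
python3 -m jog '[0.0050,-0.0043,0,0,1]'
python3 -m jog '[0.0053,-0.0038,0,0,1]'
python3 -m jog '[0.0056,-0.0033,0,0,1]'
python3 -m jog '[0.0059,-0.0028,0,0,1]')>log.txt; python3 pf.py
```

```text
[ 0.5523 -0.1463] [-0.0001 -0.0001 -0.     -0.     -0.0001 -0.0001 -0.0002 -0.0001  0.
  0.     -0.      0.0001  0.    ] [ 0.5523 -0.1463]
ang -97.3 rad 3.0 tan 1.5
ang -102.4 rad 3.0 tan 2.1
ang -106.5 rad 2.1 tan 7.1
ang -111.0 rad 3.2 tan 11.6
ang -114.2 rad 2.9 tan 15.5
ang -118.9 rad 3.8 tan 15.5
ang -124.5 rad 2.8 tan 13.9
ang -131.9 rad 2.1 tan 0.3
ang -137.7 rad 1.0 tan 1.5
ang -142.9 rad 0.2 tan 0.9
ang -147.9 rad -0.9 tan 0.8
ang -152.8 rad -0.6 tan 0.8
ang -157.8 rad -0.6 tan 1.5
14.42 [0.4828, -0.1746, 0.081] [1.1, -1.2, 8.1]
```

```bash
(
python3 -m jog '[-0.0059,0.0028,0,0,1,-0.0056,0.0033,0,0,1,-0.0053,0.0038,0,0,1,-0.0025,0.0021,0,0,1]'
python3 -m jog '[-0.0025,0.0022,0,0,1]'
python3 -m jog '[-0.0023,0.0023,0,0,1]'
python3 -m jog '[-0.0023,0.0024,0,0,1]'
python3 -m jog '[-0.0021,0.0025,0,0,1]'
python3 -m jog '[-0.0020,0.0026,0,0,1]'
python3 -m jog '[-0.0019,0.0027,0,0,1]'
python3 -m jog '[-0.0018,0.0027,0,0,1]'
python3 -m jog '[-0.0016,0.0028,0,0,1]'
python3 -m jog '[-0.0016,0.0029,0,0,1]')>log.txt; python3 pf.py
```

```text
[ 0.5523 -0.1463] [ 0.0001  0.0001  0.     -0.     -0.0001  0.      0.      0.     -0.
 -0.    ] [ 0.5523 -0.1463]
ang -140.7 rad 1.0 tan -1.8
ang -138.2 rad 0.6 tan -1.1
ang -135.8 rad 2.4 tan -1.3
ang -133.3 rad 1.6 tan -1.1
ang -130.7 rad 1.7 tan -0.5
ang -128.4 rad 2.6 tan -4.6
ang -126.9 rad 2.2 tan -6.8
ang -124.5 rad 2.6 tan -6.6
ang -122.1 rad 2.9 tan -7.8
ang -120.2 rad 3.0 tan -8.9
16.05 [0.5146, -0.2111, 0.0807] [-9.2, 1.9, 16.1]
```

```bash
(
python3 -m jog '[-0.0014,0.0029,0,0,1,0,0,0,0,1]'
python3 -m jog '[0,0,0,0,1]'
)>log.txt; python3 pf.py
```

```text
[ 0.5523 -0.1463] [-0. -0.] [ 0.5523 -0.1463]
ang -116.9 rad 3.2 tan -5.4
ang -116.8 rad 2.6 tan -5.4
16.42 [0.5185, -0.2132, 0.0808] [-6.0, 0.1, 12.3]
```

```bash
(
python3 -m jog '[0.0007,-0.0013,0,0,1,0,0,0,0,1]'
python3 -m jog '[0,0,0,0,0.93,0,0,0,0,0.9,0,0,0,0,0.8,0,0,0,0,0.7,0,0,0,0,0.7]'
)>log.txt; python3 pf.py
```

```text
[ 0.5523 -0.1463] [-0.     -0.0008] [ 0.5523 -0.1463]
ang -117.0 rad 2.5 tan -1.9
ang -116.5 rad -0.4 tan -0.2
17.3 [0.5192, -0.2127, 0.0796] [0.0, 0.4, 0.0]
```

```bash
python3 -m jog '[0,0,-0.06,0,0.4,0,0,-0.06,0,0.3,0.04,-0.025,0,0,0.3,0.04,-0.025,0,0,0.3,0.04,-0.025,0,0,0.3,0.04,-0.02,0,0,0.3]' 30
cat > look.py <<'E'
from h import *
import sys
S=grab_frame("scene");T=grab_frame("top")
def cents(mask,box):
    x0,y0,x1,y1=box;m=np.zeros_like(mask);m[y0:y1,x0:x1]=mask[y0:y1,x0:x1]
    n,l,st,ce=cv2.connectedComponentsWithStats(m);return [(ce[i],st[i][4]) for i in range(1,n) if st[i][4]>25]
r={}
for n,I,box in(("scene",S,(360,195,520,330)),("top",T,(170,150,300,280))):
    h=cv2.cvtColor(I,cv2.COLOR_BGR2HSV)
    g=((h[...,1]<60)&(h[...,2]>90)).astype(np.uint8)
    br=((h[...,0]>17)&(h[...,0]<32)&(h[...,1]>90)&(h[...,2]>120)).astype(np.uint8)
    r[n]=(cents(br,box),cents(g,box))
for i,nm,z in((0,"brass",.008),(1,"grey",.006)):
    for n in r:
        for c,a in r[n][i]:
            print(nm,n,np.round(c,1),a,np.round(onz(n,*c,z)[:2],4))
def mark(k):
  return np.hstack([cv2.resize(S[120:320,230:480],(400,320),interpolation=cv2.INTER_CUBIC),cv2.resize(T[140:260,220:420],(400,320),interpolation=cv2.INTER_CUBIC)])
if len(sys.argv)>1: cv2.imwrite(f"pics/{sys.argv[1]}.png",mark(0))
E
python3 look.py a1
```

```text
time_s: 18.05
position: [0.4244, -0.0518, 0.2002]
tcp_rot: [-0.001, 0.709, 0.706, -0.0]
ft_force: [1.0, 1.4, 0.1]
finger_gap: 0.701
grasp_force: 0.0
brass scene [404.5 218.7] 157 [0.4238 0.1648]
brass scene [394.1 244.4] 186 [0.5163 0.1805]
brass scene [436.5 258.6] 200 [0.4938 0.2847]
brass top [260.  204.8] 121 [0.5107 0.1812]
brass top [229.4 211.5] 116 [0.489  0.2857]
brass top [264.6 231.7] 120 [0.419  0.1655]
grey scene [444.4 230.7] 315 [0.3979 0.2678]
grey scene [395. 271.] 171 [0.5835 0.2173]
grey scene [513.4 282.2] 293 [0.4484 0.4577]
grey scene [425.7 294.6] 353 [0.5984 0.3024]
grey scene [466.3 301. ] 200 [0.56   0.3836]
grey top [222.4 176.4] 116 [0.61  0.311]
grey top [248.  181.8] 65 [0.5903 0.2229]
grey top [199.5 189.2] 68 [0.5666 0.3893]
grey top [174.9 235.6] 440 [0.4092 0.4705]
grey top [234.5 240.4] 240 [0.3909 0.2677]
grey top [296.7 277. ] 29 [0.2665 0.0575]
```

View pics/a1.png

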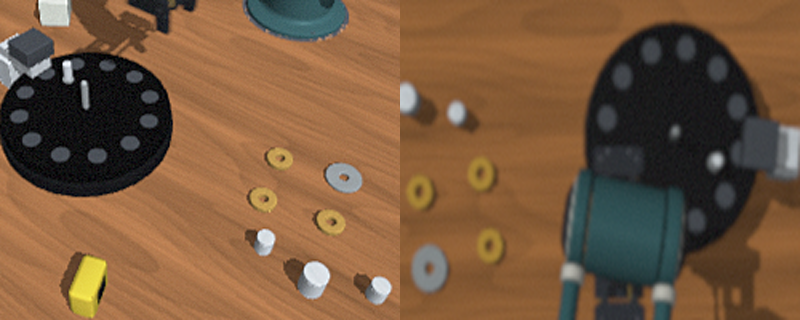

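The weight hangs upright, the knob stayed put, and the rings haven't moved. I'll fetch ring A at (0.4185, 0.1645): centre it along y with a cross squeeze, then regrip along x.

```bash
python3 -m jog '[0.054,-0.0015,0,0,0.2,0.054,-0.0015,0,0,0.2,0.054,-0.0015,0,0,0.2,0.054,-0.0015,0,0,0.2,0,0,0.02,-0.1745,0.2,0,0,0.02,-0.1745,0.2,0,0,0.02,-0.1745,0.2,0,0,0.02,-0.1745,0.2,0,0,0.02,-0.1745,0.2,0,0,0.02,-0.1745,0.2,0,0,0.02,-0.1745,0.2,0,0,0.01,-0.1745,0.2,0,0,0.01,-0.175,0.2,0,0,0,0,0.2]' 8
python3 -c "
from h import *;cv2.imwrite('pics/b1.png',np.hstack([cv2.resize(grab_frame('scene')[160:260,340:465],(400,320)),cv2.resize(grab_frame('top')[190:270,220:320],(400,320))]))"
```

```text
time_s: 19.9
position: [0.4204, 0.1623, 0.0397]
tcp_rot: [-0.001, 0.003, 1.0, -0.0]
ft_force: [-0.2, 0.5, -0.2]
finger_gap: 0.798
grasp_force: 0.0
```

View pics/b1.png

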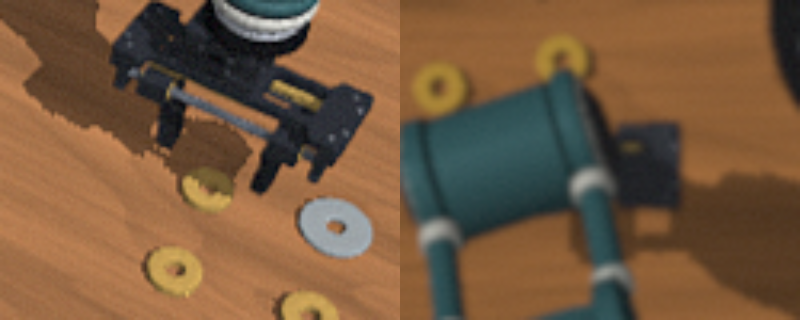

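```bash
python3 -m jog '[0.002,0.002,0.018,0,0.2,0,0,0.014,0,0.2,0,0,0.004,0,0.2,0,0,0,0,0.6,0,0,0,0,1,0,0,0,0,1,0,0,0,0,1]' 8; python3 -m jog '[0,0,0,0,0.3,0,0,0,0,0.2,0,0,0,0.1745,0.2,0,0,0,0.1745,0.2,0,0,0,0.1745,0.2,0,0,0,0.1745,0.2,0,0,0,0.1745,0.2,0,0,0,0.1745,0.2,0,0,0,0.1745,0.2,0,0,0,0.1745,0.2,0,0,0,0.175,0.2,0,0,0,0,0.6,0,0,0,0,1,0,0,0,0,1,0,0,0,0,1]' 30;  python3 -m jog '[0,0,-0.01,0,1,0,0,-0.05,0,1,0,0,-0.06,0,1,0,0,-0.03,0,1,0,0,0,0,1]'
```

```text
time_s: 20.88
position: [0.4194, 0.165, 0.0052]
tcp_rot: [0.0, 0.002, 1.0, 0.0]
ft_force: [0.2, -0.2, 1.3]
finger_gap: 0.483
grasp_force: 8.0
time_s: 22.75
position: [0.4189, 0.1649, 0.0047]
tcp_rot: [0.0, 0.708, 0.706, 0.0]
ft_force: [-0.1, -0.2, -1.2]
finger_gap: 0.478
grasp_force: 30.0
time_s: 23.38
position: [0.4212, 0.1657, 0.1582]
tcp_rot: [0.002, 0.708, 0.706, 0.003]
ft_force: [0.4, 0.6, -1.6]
finger_gap: 0.478
grasp_force: 30.0
```

```bash
python3 -m jog '[-0.052,0.022,0,0,1,-0.052,0.022,0,0,1,-0.052,0.022,0,0,1,-0.052,0.022,0,0,1,-0.052,0.022,0,0,1,-0.052,0.022,0,0,1,0,0,0,0,1,0,0,0,0,1]'
```

```text
time_s: 24.38
position: [0.548, -0.1471, 0.1525]
tcp_rot: [-0.002, 0.709, 0.705, -0.001]
ft_force: [-0.0, 0.0, -0.9]
finger_gap: 0.482
grasp_force: 30.0
```

```bash
python3 -c "
from h import *;cv2.imwrite('pics/b2.png',cv2.resize(grab_frame('scene')[110:240,220:350],(600,600),interpolation=cv2.INTER_CUBIC))"
```

```text
(no output)
```

View pics/b2.png

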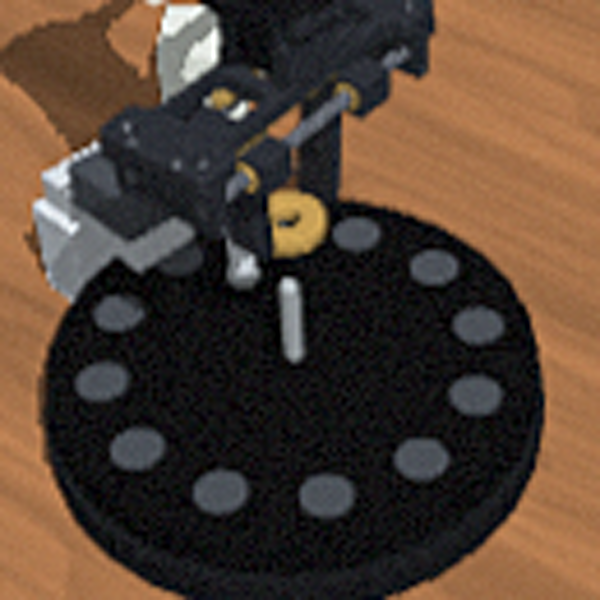

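The ring has swung about the pad axis and now hangs tilted. I'll take it back to the table, let it lie flat, and regrip deeper and firmer.

```bash
python3 -m jog '[0.052,-0.0215,0,0,1,0.052,-0.0215,0,0,1,0.052,-0.0215,0,0,1,0.052,-0.0215,0,0,1,0.052,-0.0215,0,0,1,0.052,-0.0215,0,0,1,0,0,0.05,0,1,0,0,0.05,0,1,0,0,0.025,0,1,0,0,0,0,1]'; python3 -m jog '[0,0,0.004,0,1,0,0,0.004,0,1,0,0,0,0,1]';python3 -m jog '[0,0,0.004,0,1,0,0,0.004,0,1,0,0,0,0,1]'
```

```text
time_s: 25.68
position: [0.4179, 0.1649, 0.0274]
tcp_rot: [-0.001, 0.708, 0.707, -0.003]
ft_force: [-0.0, 0.6, -0.5]
finger_gap: 0.478
grasp_force: 30.0
time_s: 26.05
position: [0.4224, 0.1651, 0.0224]
tcp_rot: [0.0, 0.709, 0.706, 0.001]
ft_force: [-0.5, 0.0, -0.8]
finger_gap: 0.482
grasp_force: 30.0
time_s: 26.42
position: [0.4214, 0.1647, 0.0132]
tcp_rot: [-0.0, 0.709, 0.706, -0.0]
ft_force: [-0.4, -0.5, -1.0]
finger_gap: 0.483
grasp_force: 30.0
```

```bash
python3 -m jog '[0,0,0.004,0,1,0,0,0,0,1]';python3 -m jog '[0,0,0.003,0,1,0,0,0,0,1]';python3 -m jog '[0,0,0.002,0,1,0,0,0,0,1]'|grep force;python3 -m jog '[0,0,0.001,0,1,0,0,0,0,1]';python3 -m jog '[0,0,0,0,0.3,0,0,0,0,0.2,0,0,0,0,0.2]'; python3 look.py | grep brass
```

```text
time_s: 26.68
position: [0.4215, 0.1648, 0.0093]
tcp_rot: [-0.0, 0.709, 0.706, -0.0]
ft_force: [0.9, -0.8, -1.0]
finger_gap: 0.478
grasp_force: 30.0
time_s: 26.92
position: [0.4216, 0.1649, 0.0065]
tcp_rot: [-0.0, 0.709, 0.706, -0.0]
ft_force: [0.3, -0.4, -0.5]
finger_gap: 0.485
grasp_force: 30.0
ft_force: [0.0, -0.8, -1.8]
grasp_force: 30.0
time_s: 27.42
position: [0.422, 0.165, 0.0046]
tcp_rot: [-0.0, 0.709, 0.706, -0.0]
ft_force: [-3.4, -0.6, 8.7]
finger_gap: 0.481
grasp_force: 30.0
time_s: 27.8
position: [0.4218, 0.1649, 0.0036]
tcp_rot: [-0.0, 0.709, 0.706, 0.0]
ft_force: [-0.8, -0.6, 0.6]
finger_gap: 0.786
grasp_force: 0.0
brass scene [394.1 244.4] 189 [0.5163 0.1803]
brass scene [436.4 258.6] 199 [0.4939 0.2846]
brass top [229.4 211.6] 116 [0.4886 0.2854]
```

The force shows contact only at the original height (4.6 mm), so the ring was flat after all; the finger's occlusion misled me. I'll regrip and carry on.

```bash
python3 -m jog '[0,0,0,0,0.6,0,0,0,0,1,0,0,0,0,1,0,0,0,0,1,0,0,-0.02,0,1,0,0,-0.05,0,1,0,0,-0.06,0,1,0,0,-0.015,0,1,-0.052,0.0225,0,0,1,-0.052,0.0225,0,0,1,-0.052,0.0225,0,0,1,-0.052,0.0225,0,0,1,-0.052,0.0225,0,0,1,-0.051,0.0225,0,0,1,0,0,0,0,1,0,0,0,0,1,0,0,0,0,1,0,0,0,0,1]' 35
```

```text
time_s: 30.15
position: [0.5551, -0.1453, 0.1485]
tcp_rot: [-0.0, 0.708, 0.706, -0.0]
ft_force: [0.2, -0.2, -1.8]
finger_gap: 0.478
grasp_force: 35.0
```

```bash
python3 -m jog '[-0.001,-0.0028,0.015,0,1,0,0,0.01,0,1,0,0,0,0,1,0,0,0,0,1]'; python3 -m jog '[0,0,0.01,0,1,0,0,0,0,1]'
```

```text
time_s: 30.65
position: [0.5528, -0.1476, 0.1235]
tcp_rot: [-0.0, 0.709, 0.706, -0.0]
ft_force: [0.3, 0.3, -1.4]
finger_gap: 0.481
grasp_force: 35.0
time_s: 30.9
position: [0.5521, -0.1474, 0.1127]
tcp_rot: [-0.001, 0.709, 0.706, -0.0]
ft_force: [-0.5, -0.1, -1.0]
finger_gap: 0.483
grasp_force: 35.0
```

```bash
python3 -m jog '[0.001,0.0002,0.01,0,1,0,0,0.01,0,1,0,0,0,0,1]'; python3 -m jog '[0,0,0.012,0,1,0,0,0.012,0,1,0,0,0,0,1]';python3 -m jog '[0,0,0.004,0,1,0,0,0,0,1]'
```

```text
time_s: 31.28
position: [0.5519, -0.1463, 0.0921]
tcp_rot: [-0.001, 0.708, 0.706, -0.001]
ft_force: [0.7, 0.1, -0.5]
finger_gap: 0.483
grasp_force: 35.0
time_s: 31.65
position: [0.5517, -0.1462, 0.068]
tcp_rot: [-0.001, 0.709, 0.706, -0.001]
ft_force: [-1.1, -1.1, -1.6]
finger_gap: 0.478
grasp_force: 35.0
time_s: 31.9
position: [0.553, -0.1466, 0.0656]
tcp_rot: [-0.0, 0.709, 0.706, -0.0]
ft_force: [-0.2, 0.2, -0.1]
finger_gap: 0.485
grasp_force: 35.0
```

```bash
python3 -m jog '[0,0,0.003,0,1,0,0,0,0,1]'; python3 -m jog '[0,0,0,0,0.45,0,0,0,0,0.35,0,0,0,0,0.35,0,0,-0.03,0,0.35,0,0,-0.06,0,0.35,0.05,-0.01,-0.02,0,0.2,0.06,-0.01,0,0,0.2,0.06,-0.01,0,0,0.2]'; python3 look.py a2
```

```text
time_s: 32.15
position: [0.553, -0.1466, 0.0627]
tcp_rot: [-0.0, 0.709, 0.706, -0.0]
ft_force: [-0.3, 0.2, -1.0]
finger_gap: 0.478
grasp_force: 35.0
time_s: 33.15
position: [0.5238, 0.0248, 0.1738]
tcp_rot: [0.001, 0.709, 0.705, 0.001]
ft_force: [0.7, -0.5, 0.2]
finger_gap: 0.803
grasp_force: 0.0
brass scene [394.1 244.3] 187 [0.516  0.1803]
brass scene [436.5 258.5] 199 [0.4936 0.2846]
brass top [260.  204.8] 120 [0.5106 0.1813]
brass top [229.4 211.6] 117 [0.4886 0.2855]
grey scene [444.4 230.8] 316 [0.3979 0.2678]
grey scene [395.  271.1] 170 [0.5837 0.2174]
grey scene [513.4 282.2] 293 [0.4484 0.4577]
grey scene [425.7 294.6] 355 [0.5984 0.3024]
grey scene [466.3 301. ] 200 [0.56   0.3836]
grey top [268.5 179.8] 43 [0.5964 0.1526]
grey top [222.5 176.4] 115 [0.61   0.3109]
grey top [248.1 181.9] 67 [0.59   0.2226]
grey top [199.5 189.2] 68 [0.5666 0.3893]
grey top [272.5 200.2] 64 [0.5261 0.139 ]
grey top [174.9 235.6] 440 [0.4092 0.4706]
grey top [271.  232.1] 72 [0.4177 0.1439]
grey top [234.5 240.3] 239 [0.391  0.2678]
grey top [287.4 259.3] 145 [0.3256 0.0887]
```

View pics/a2.png

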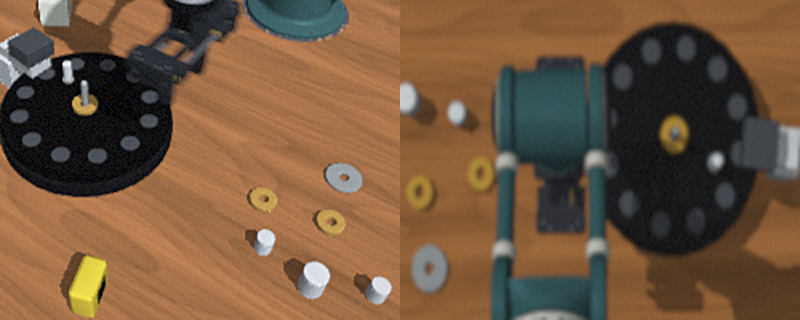

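Ring A is seated flat on the spindle and the knob hasn't moved. Next is ring B at (0.510, 0.181); the first grasp confirmed the camera, so a direct grip is enough.

```bash
python3 -m jog '[0.052,-0.0045,0,0,0.2,0.052,-0.0045,0,0,0.2,0.052,-0.0045,0.02,0,0.2,0,0,0.05,0,0.2,0,0,0.05,0,0.2,0,0,0,0,0.2,0,0,0,0,0.2]'
```

```text
time_s: 34.12
position: [0.5121, 0.1794, 0.0541]
tcp_rot: [0.0, 0.709, 0.705, 0.001]
ft_force: [0.4, -0.2, 0.7]
finger_gap: 0.801
grasp_force: 0.0
```

```bash
python3 -m jog '[0.0015,-0.0018,0.02,0,0.2,0,0,0.02,0,0.2,0,0,0.0098,0,0.2,0,0,0,0,0.2]'; python3 -m jog '[0,0,0,0,0.6,0,0,0,0,1,0,0,0,0,1,0,0,0,0,1]' 35; python3 -m jog '[0,0,-0.02,0,1,0,0,-0.06,0,1,0,0,-0.06,0,1,-0.053,0.007,-0.01,0,1,-0.055,0.007,0,0,1,-0.055,0.007,0,0,1,-0.055,0.007,0,0,1,-0.055,0.007,0,0,1,-0.055,0.007,0,0,1,0,0,0,0,1,0,0,0,0,1,0,0,0,0,1,0,0,0,0,1]'
```

```text
time_s: 34.62
position: [0.51, 0.1811, 0.004]
tcp_rot: [0.0, 0.709, 0.706, 0.001]
ft_force: [-0.5, -0.4, 0.7]
finger_gap: 0.799
grasp_force: 0.0
time_s: 35.12
position: [0.5099, 0.1813, 0.0037]
tcp_rot: [0.0, 0.708, 0.706, 0.001]
ft_force: [0.2, -0.7, 4.3]
finger_gap: 0.478
grasp_force: 35.0
time_s: 36.75
position: [0.5496, -0.1457, 0.1528]
tcp_rot: [-0.0, 0.708, 0.706, -0.0]
ft_force: [0.3, 0.5, -0.2]
finger_gap: 0.481
grasp_force: 35.0
```

```bash
python3 -m jog '[-0.0006,0.0027,0.015,0,1,0,0,0.015,0,1,0,0,0,0,1,0,0,0,0,1]'; python3 -m jog '[0,0,0.01,0,1,0,0,0,0,1,0,0,0,0,1]'
```

```text
time_s: 37.25
position: [0.5522, -0.1476, 0.1224]
tcp_rot: [-0.0, 0.709, 0.706, -0.0]
ft_force: [0.1, 0.6, -0.7]
finger_gap: 0.479
grasp_force: 35.0
time_s: 37.62
position: [0.5524, -0.1467, 0.1126]
tcp_rot: [-0.001, 0.709, 0.706, 0.001]
ft_force: [1.7, 5.1, -1.7]
finger_gap: 0.479
grasp_force: 35.0
```

```bash
python3 -m jog '[0.0012,0.0002,0,0,1,0,0,0.01,0,1,0,0,0,0,1]'; python3 -m jog '[0,0,0.012,0,1,0,0,0,0,1]'; python3 -m jog '[0,0,0.010,0,1,0,0,0,0,1]'
```

```text
time_s: 38.0
position: [0.552, -0.1456, 0.102]
tcp_rot: [-0.001, 0.709, 0.706, 0.0]
ft_force: [-0.0, 4.7, -1.8]
finger_gap: 0.478
grasp_force: 35.0
time_s: 38.25
position: [0.5519, -0.1456, 0.0896]
tcp_rot: [-0.001, 0.709, 0.706, -0.0]
ft_force: [0.7, 4.5, -4.5]
finger_gap: 0.482
grasp_force: 35.0
time_s: 38.5
position: [0.5519, -0.1456, 0.0796]
tcp_rot: [-0.001, 0.709, 0.706, -0.0]
ft_force: [1.6, 4.1, -4.5]
finger_gap: 0.479
grasp_force: 35.0
```

```bash
python3 -m jog '[0.0015,0,0.004,0,1,0,0,0,0,1]'; python3 -m jog '[0,0,0.004,0,1,0,0,0,0,1]'; python3 -c "
from h import *;cv2.imwrite('pics/b3.png',cv2.resize(grab_frame('scene')[110:240,220:350],(600,600),interpolation=cv2.INTER_CUBIC))"
```

```text
time_s: 38.75
position: [0.5522, -0.1454, 0.0763]
tcp_rot: [-0.0, 0.708, 0.706, -0.001]
ft_force: [-0.8, 1.1, -2.9]
finger_gap: 0.477
grasp_force: 35.0
time_s: 39.0
position: [0.5525, -0.1453, 0.0726]
tcp_rot: [0.0, 0.709, 0.706, -0.0]
ft_force: [-0.1, 0.5, -0.7]
finger_gap: 0.481
grasp_force: 35.0
```

View pics/b3.png

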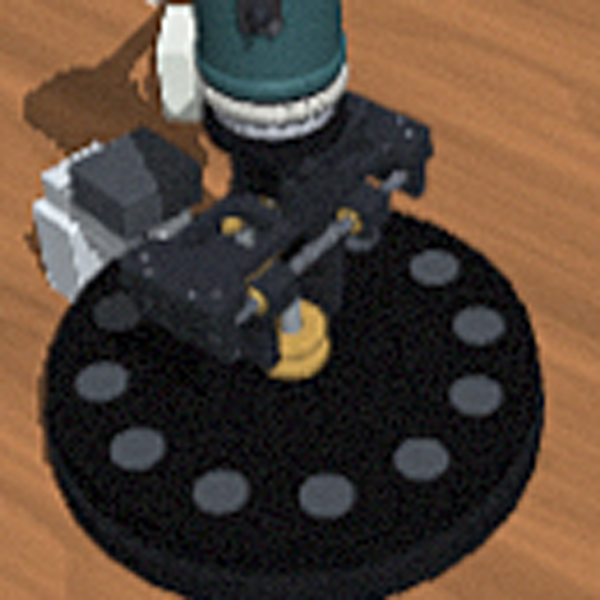

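Ring B is on the spindle, just above ring A. I'll lower, release, and go to ring C.

```bash
python3 -m jog '[0,0,0.002,0,1,0,0,0,0,1,0,0,0,0,0.45,0,0,0,0,0.35,0,0,0,0,0.35,0,0,-0.03,0,0.35,0,0,-0.06,0,0.35,0.05,-0.008,-0.02,0,0.2,0.06,-0.009,0,0,0.2,0.06,-0.009,0,0,0.2]';python3 look.py|grep -E "brass|grey top"; python3 -m jog '[0.06,-0.009,0,0,0.2,0.06,-0.009,0,0,0.2,0.06,-0.009,0,0,0.2,0.06,-0.009,0.03,0,0.2,0.02,-0.002,0.05,0,0.2,0,0,0.045,0,0.2,0,0,0,0,0.2,0,0,0,0,0.2]'
```

```text
time_s: 40.3
position: [0.5275, 0.0264, 0.1819]
tcp_rot: [0.001, 0.709, 0.705, 0.001]
ft_force: [0.4, 1.2, -0.3]
finger_gap: 0.8
grasp_force: 0.0
brass scene [436.4 258.5] 196 [0.4937 0.2845]
brass top [229.4 211.6] 117 [0.4885 0.2855]
grey top [267.5 178. ] 45 [0.6027 0.156 ]
grey top [222.5 176.4] 115 [0.61   0.3109]
grey top [248.1 181.8] 65 [0.5904 0.2226]
grey top [199.6 189.2] 67 [0.5666 0.389 ]
grey top [271.6 198.6] 70 [0.5318 0.1417]
grey top [174.9 235.5] 441 [0.4093 0.4706]
grey top [270.5 231.5] 73 [0.4196 0.1456]
grey top [234.5 240.3] 239 [0.391  0.2678]
grey top [287.  258.6] 150 [0.3279 0.0899]
time_s: 41.4
position: [0.4923, 0.2805, 0.0595]
tcp_rot: [0.0, 0.709, 0.705, 0.001]
ft_force: [0.1, -0.4, 0.6]
finger_gap: 0.799
grasp_force: 0.0
```

```bash
python3 -m jog '[0.0036,-0.004,0.02,0,0.2,0,0,0.02,0,0.2,0,0,0.0155,0,0.2,0,0,0,0,0.2]'; python3 -m jog '[0,0,0,0,0.6,0,0,0,0,1,0,0,0,0,1,0,0,0,0,1]' 35; python3 -m jog '[0,0,-0.02,0,1,0,0,-0.06,0,1,0,0,-0.06,0,1,-0.053,0.008,-0.01,0,1,-0.054,0.008,0,0,1,-0.054,0.008,0,0,1,-0.054,0.008,0,0,1,-0.054,0.008,0,0,1,-0.054,0.008,0,0,1,-0.054,0.008,0,0,1,-0.053,0.008,0,0,1,0,0,0,0,1,0,0,0,0,1,0,0,0,0,1,0,0,0,0,1]'
```

```text
time_s: 41.9
position: [0.4874, 0.2839, 0.003]
tcp_rot: [0.0, 0.709, 0.705, 0.0]
ft_force: [0.7, -0.5, -0.3]
finger_gap: 0.8
grasp_force: 0.0
time_s: 42.4
position: [0.4879, 0.2847, 0.0036]
tcp_rot: [0.0, 0.708, 0.706, 0.001]
ft_force: [0.8, -0.7, 3.5]
finger_gap: 0.48
grasp_force: 35.0
time_s: 44.28
position: [0.5492, -0.1447, 0.1526]
tcp_rot: [-0.0, 0.708, 0.706, -0.0]
ft_force: [-0.1, 0.3, -0.8]
finger_gap: 0.477
grasp_force: 35.0
```

```bash
python3 -m jog '[-0.0008,0.003,0.015,0,1,0,0,0.015,0,1,0,0,0,0,1,0,0,0,0,1]'; python3 -m jog '[0,0,0.01,0,1,0,0,0,0,1,0,0,0,0,1]'
```

```text
time_s: 44.78
position: [0.5521, -0.1468, 0.1222]
tcp_rot: [-0.0, 0.709, 0.706, -0.0]
ft_force: [0.2, 0.4, 0.2]
finger_gap: 0.475
grasp_force: 35.0
time_s: 45.15
position: [0.552, -0.1466, 0.1125]
tcp_rot: [-0.0, 0.709, 0.706, -0.0]
ft_force: [-0.3, 0.6, -1.6]
finger_gap: 0.479
grasp_force: 35.0
```

```bash
python3 -m jog '[0.0003,0.0003,0.012,0,1,0,0,0.012,0,1,0,0,0,0,1]'; python3 -m jog '[0,0,0.006,0,1,0,0,0,0,1]'; python3 -m jog '[0,0,0,0,0.45,0,0,0,0,0.35,0,0,0,0,0.35,0,0,-0.03,0,0.35,0,0,-0.06,0,0.35,0.05,-0.01,-0.02,0,0.1,0.06,-0.01,0,0,0.1,0.06,-0.01,0,0,0.1]';python3 look.py a3
```

```text
time_s: 45.52
position: [0.5516, -0.1462, 0.0867]
tcp_rot: [-0.001, 0.708, 0.706, -0.001]
ft_force: [0.3, 1.4, -2.3]
finger_gap: 0.475
grasp_force: 35.0
time_s: 45.78
position: [0.5522, -0.1463, 0.082]
tcp_rot: [-0.0, 0.709, 0.706, -0.0]
ft_force: [-0.6, 3.6, -3.3]
finger_gap: 0.482
grasp_force: 35.0
time_s: 46.78
position: [0.5236, 0.0247, 0.194]
tcp_rot: [0.001, 0.709, 0.705, 0.001]
ft_force: [0.5, 0.6, 0.3]
finger_gap: 0.9
grasp_force: 0.0
grey scene [444.4 230.8] 316 [0.3979 0.2678]
grey scene [395.1 271. ] 170 [0.5835 0.2175]
grey scene [513.4 282.1] 294 [0.4482 0.4577]
grey scene [425.8 294.5] 352 [0.5983 0.3025]
grey scene [466.3 301.1] 200 [0.5601 0.3836]
grey top [267.5 179.3] 45 [0.5983 0.156 ]
grey top [222.5 176.4] 115 [0.61   0.3109]
grey top [248.1 181.8] 65 [0.5903 0.2227]
grey top [199.5 189.2] 68 [0.5666 0.3893]
grey top [271.3 200.5] 73 [0.525  0.1429]
grey top [174.9 235.6] 440 [0.4092 0.4706]
grey top [270.7 234.3] 74 [0.4101 0.145 ]
grey top [234.5 240.4] 240 [0.3909 0.2678]
grey top [287.  262.5] 156 [0.3149 0.0899]
```

View pics/a3.png

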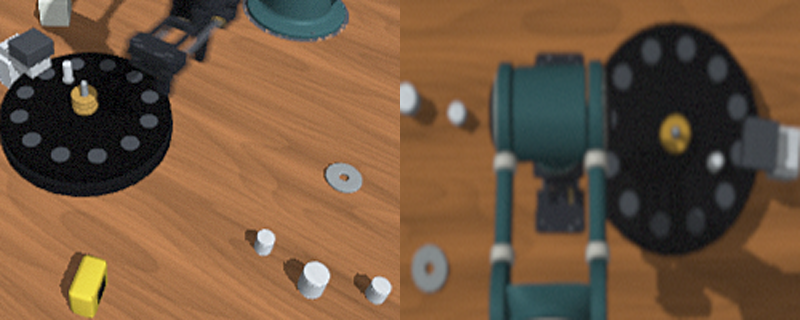

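Three rings are stacked and no others are in view. The washer is next, at (0.3905, 0.2667).

```bash
python3 -m jog '[0.048,-0.0266,0,0,0,0.048,-0.0266,0,0,0,0.048,-0.0266,0,0,0,0.048,-0.0266,0.03,0,0,0.048,-0.0266,0.05,0,0,0,0,0.045,0,0,0,0,0.02,0,0,0,0,0,0,0,0,0,0,0,0]'
```

```text
time_s: 48.0
position: [0.3967, 0.2566, 0.0567]
tcp_rot: [0.0, 0.709, 0.705, 0.001]
ft_force: [0.1, 0.4, -0.2]
finger_gap: 0.995
grasp_force: 0.0
```

```bash
python3 -m jog '[0.0101,-0.006,0.02,0,0,0,0,0.02,0,0,0,0,0.0135,0,0,0,0,0,0,0]'; python3 -m jog '[0,0,0,0,0.4,0,0,0,0,1,0,0,0,0,1,0,0,0,0,1]' 35; python3 -m jog '[0,0,-0.02,0,1,0,0,-0.06,0,1,0,0,-0.06,0,1,-0.05,0.02,-0.015,0,1,-0.052,0.0205,0,0,1,-0.052,0.0205,0,0,1,-0.052,0.0205,0,0,1,-0.052,0.0205,0,0,1,-0.052,0.0205,0,0,1,-0.052,0.0205,0,0,1,-0.05,0.0205,0,0,1,0,0,0,0,1,0,0,0,0,1,0,0,0,0,1,0,0,0,0,1]'
```

```text
time_s: 48.5
position: [0.3896, 0.2663, 0.0021]
tcp_rot: [-0.0, 0.709, 0.706, -0.0]
ft_force: [-0.4, -0.3, 0.2]
finger_gap: 0.997
grasp_force: 0.0
time_s: 49.0
position: [0.3902, 0.267, 0.0028]
tcp_rot: [0.0, 0.708, 0.706, 0.001]
ft_force: [0.2, -0.7, 2.9]
finger_gap: 0.652
grasp_force: 35.0
time_s: 50.88
position: [0.551, -0.1448, 0.1571]
tcp_rot: [-0.0, 0.708, 0.706, 0.0]
ft_force: [0.8, 0.5, -0.5]
finger_gap: 0.652
grasp_force: 35.0
```

```bash
python3 -m jog '[-0.0008,0.0013,0.018,0,1,0,0,0.017,0,1,0,0,0,0,1,0,0,0,0,1]'; python3 -m jog '[0,0,0.006,0,1,0,0,0.006,0,1,0,0,0,0,1]'
```

```text
time_s: 51.38
position: [0.5524, -0.1468, 0.1216]
tcp_rot: [-0.0, 0.709, 0.706, -0.0]
ft_force: [-0.5, -0.8, -1.1]
finger_gap: 0.656
grasp_force: 35.0
time_s: 51.75
position: [0.5521, -0.1467, 0.1095]
tcp_rot: [-0.001, 0.709, 0.706, -0.0]
ft_force: [-0.2, 0.1, -1.2]
finger_gap: 0.653
grasp_force: 35.0
```

```bash
python3 -m jog '[0.0002,0.0002,0.009,0,1,0,0,0.008,0,1,0,0,0,0,1]';python3 -m jog '[0,0,0.002,0,1,0,0,0,0,1]'; python3 -m jog '[0,0,0,0,0.25,0,0,0,0,0.2,0,0,0,0,0.2,0,0,-0.03,0,0.2,0,0,-0.06,0,0.2,0.05,0.002,-0.02,0,0.2,0.06,0.002,0,0,0.2,0.06,0.002,0,0,0.2]';python3 look.py a4|grep grey;python3 -c "
from h import *
print(onz('top',222.5,176.4,.042),onz('scene',427.5,290,.042))"
```

```text
time_s: 52.12
position: [0.5519, -0.1463, 0.0919]
tcp_rot: [-0.001, 0.708, 0.706, -0.001]
ft_force: [0.9, 0.1, -0.0]
finger_gap: 0.65
grasp_force: 35.0
time_s: 52.38
position: [0.5529, -0.1467, 0.0912]
tcp_rot: [0.0, 0.709, 0.706, 0.0]
ft_force: [-1.4, -0.7, -1.8]
finger_gap: 0.651
grasp_force: 35.0
time_s: 53.38
position: [0.56, 0.0247, 0.2023]
tcp_rot: [0.001, 0.709, 0.705, 0.001]
ft_force: [0.5, -0.8, -0.3]
finger_gap: 0.799
grasp_force: 0.0
grey scene [395.  271.1] 169 [0.5839 0.2174]
grey scene [513.4 282.1] 294 [0.4482 0.4577]
grey scene [425.6 294.6] 355 [0.5985 0.3023]
grey scene [466.3 301. ] 199 [0.56   0.3837]
grey top [266.7 160.5] 40 [0.6636 0.1587]
grey top [222.5 176.4] 115 [0.61   0.3109]
grey top [248.1 181.9] 66 [0.5902 0.2225]
grey top [271.1 182.5] 71 [0.5873 0.1436]
grey top [199.5 189.2] 68 [0.5666 0.3893]
grey top [269.9 216.4] 71 [0.4708 0.1478]
grey top [174.9 235.6] 438 [0.409  0.4706]
grey top [287.  243.7] 152 [0.3778 0.0898]
[0.60498012 0.30270657 0.042     ] [0.60877762 0.3022253  0.042     ]
```

View pics/a4.png

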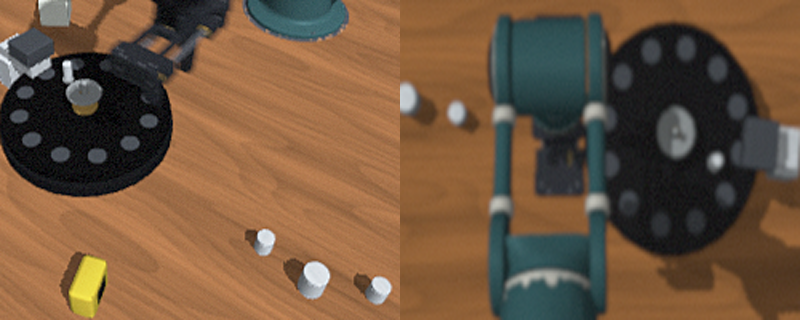

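The washer is down flat. Now the large cap at (0.605, 0.302), the middle of the three.

```bash
python3 -m jog '[0.055,0.009,0,0,0.2,0.055,0.009,0,0,0.2,0.055,0.009,0,0,0.2,0.055,0.009,0.02,0,0.2,0.055,0.009,0.05,0,0.2,0,0,0.05,0,0.2,0,0,0,0,0.2,0,0,0,0,0.2]'
```

```text
time_s: 54.48
position: [0.605, 0.2885, 0.0907]
tcp_rot: [0.0, 0.709, 0.705, 0.001]
ft_force: [0.1, -0.6, -0.2]
finger_gap: 0.8
grasp_force: 0.0
```

```bash
python3 -m jog '[0.0135,0,0.01,0,0.2,0,0,0.03,0,0.2,0,0,0.03,0,0.2,0,0,0.007,0,0.2,0,0,0,0,0.2]'; python3 -m jog '[0,0,0,0,0.6,0,0,0,0,1,0,0,0,0,1,0,0,0,0,1,0,0,0,0,1]' 35; python3 -m jog '[0,0,-0.02,0,1,0,0,-0.06,0,1,0,0,-0.06,0,1,0,0,-0.02,0,1,-0.056,-0.0065,-0.003,0,1,-0.056,-0.0065,0,0,1,-0.056,-0.0065,0,0,1,-0.056,-0.0065,0,0,1,-0.056,-0.0065,0,0,1,-0.056,-0.0065,0,0,1,-0.056,-0.0065,0,0,1,-0.056,-0.0065,0,0,1,0,0,0,0,1,0,0,0,0,1,0,0,0,0,1,0,0,0,0,1]'
```

```text
time_s: 55.1
position: [0.6047, 0.3029, 0.0132]
tcp_rot: [0.0, 0.709, 0.706, 0.001]
ft_force: [0.2, 0.6, 0.8]
finger_gap: 0.8
grasp_force: 0.0
time_s: 55.72
position: [0.6048, 0.3028, 0.0132]
tcp_rot: [0.0, 0.709, 0.706, 0.001]
ft_force: [0.6, 0.7, 2.4]
finger_gap: 0.402
grasp_force: 35.0
time_s: 57.72
position: [0.5504, -0.1438, 0.1752]
tcp_rot: [-0.0, 0.708, 0.706, -0.0]
ft_force: [0.2, 0.6, -1.0]
finger_gap: 0.406
grasp_force: 35.0
```

```bash
python3 -m jog '[-0.001,0.002,0.022,0,1,0,0,0.022,0,1,0,0,0,0,1,0,0,0,0,1]'; python3 -m jog '[0,0,0.006,0,1,0,0,0.004,0,1,0,0,0,0,1]'
```

```text
time_s: 58.22
position: [0.5529, -0.1458, 0.1321]
tcp_rot: [0.0, 0.708, 0.706, 0.0]
ft_force: [1.0, -0.1, -0.7]
finger_gap: 0.401
grasp_force: 35.0
time_s: 58.6
position: [0.5521, -0.1462, 0.1211]
tcp_rot: [-0.0, 0.709, 0.706, -0.0]
ft_force: [0.6, -0.3, -1.2]
finger_gap: 0.404
grasp_force: 35.0
```

```bash
python3 -m jog '[0,0,0.006,0,1,0,0,0.005,0,1,0,0,0,0,1]'; python3 -m jog '[0,0,0.003,0,1,0,0,0,0,1,0,0,0,0,1]'
```

```text
time_s: 58.98
position: [0.5517, -0.1461, 0.1096]
tcp_rot: [-0.001, 0.709, 0.706, -0.0]
ft_force: [1.7, -0.5, -1.1]
finger_gap: 0.408
grasp_force: 35.0
time_s: 59.35
position: [0.5524, -0.1462, 0.1075]
tcp_rot: [0.0, 0.709, 0.706, 0.0]
ft_force: [0.1, 1.1, -1.1]
finger_gap: 0.401
grasp_force: 35.0
```

```bash
python3 -m jog '[0,0,0.0015,0,1,0,0,0,0,1]'; python3 -m jog '[0,0,0,0,0.5,0,0,0,0,0.4,0,0,0,0,0.3,0,0,-0.04,0,0.3,0,0,-0.06,0,0.3,0.05,0,-0.02,0,0.2,0.06,0,0,0,0.2,0.06,0,0,0,0.2,0.06,0,0,0,0.2]'
python3 - <<'E'
from h import *
S=grab_frame("scene");T=grab_frame("top")
cv2.imwrite("pics/z.png",np.hstack([cv2.resize(S[110:240,220:350],(400,400),interpolation=cv2.INTER_CUBIC),cv2.resize(T[130:240,310:420],(400,400),interpolation=cv2.INTER_CUBIC)]))
g=cv2.cvtColor(T,cv2.COLOR_BGR2GRAY);m=(g[185:210,365:385]>130).astype(np.uint8);k,l,st,ce=cv2.connectedComponentsWithStats(m)
for i in range(1,k):
    p=ce[i]+[365,185];X=onz("top",*p,.095);d=X[:2]-[.5525,-.1455];print(p,st[i][4],np.degrees(np.arctan2(d[1],d[0])),np.hypot(*d))
E
```

```text
time_s: 59.6
position: [0.5523, -0.1462, 0.1058]
tcp_rot: [-0.0, 0.709, 0.706, -0.0]
ft_force: [1.2, -0.2, -0.3]
finger_gap: 0.405
grasp_force: 35.0
time_s: 60.72
position: [0.5532, 0.0855, 0.2264]
tcp_rot: [0.0, 0.709, 0.706, 0.0]
ft_force: [0.9, 0.0, -0.8]
finger_gap: 0.805
grasp_force: 0.0
[365.  186.5] 2 -73.00247686517498 0.024160304429275463
[378.         199.78947368] 19 -119.59928163237852 0.07344594226154914
```

View pics/z.png

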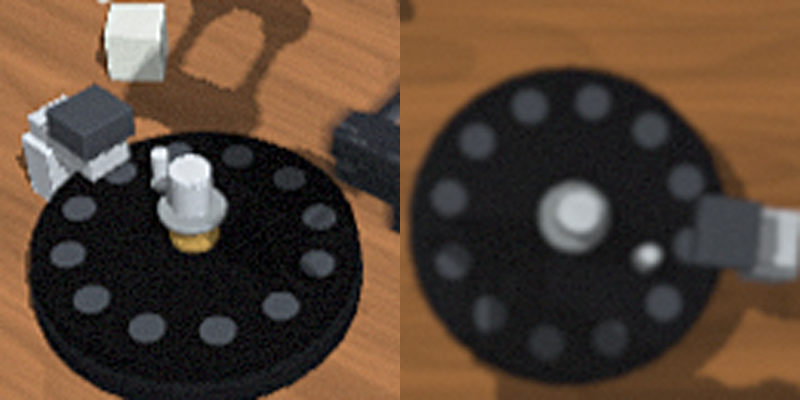

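The cap sits on the washer over the three rings. The knob is at about −119° by eye (set at −116.5°, same pixel as before stacking), and the weight is upright. Handing in.

```bash
python3 -m jog '[0,0,0,0,0.2,0,0,0,0,0.2,0,0,0,0,0.2,0,0,0,0,0.2]'|head -1; python3 -c "
from workcell import job;print(job.job_done())"
```

```text
time_s: 61.32
the job is handed in; nothing more can be done
None
```

Handed in at 61 s: the high spot stands under the weight (knob left at about −116°), and all three brass spacers, then the washer, then the large cap are on the spindle and let go; the weight, tape measure, roll of tape and carton were left alone.

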